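Refit the washed filter in the bench dust extractor

TASK

The extractor's washed filter is dry: loosen both of the cover's thumbscrews by a quarter turn anticlockwise, lift the cover off and lay it gently, handle up, in the middle of the green mat. Then push the white filter cassette, orange tab outwards, into the open bay until both spring catches have clicked over its flange, and let go. Do not shift the other things on the bench.

Things in the scene. Friction and masses are not known exactly. Their poses are not given: they have to be found in the camera images.
- extractor: Bench dust extractor: grey box 236 mm wide (y), 190 mm deep (x), 145 mm high, fixed to the bench. Its deck slopes 30 degrees, rising away from the robot. On the deck, from y = 68 to 106 mm on either side, stand black receptacle blocks for the thumbscrews, 104 mm long up the slope and 26 mm high. Origin under the box, axes level, x away from the robot
- bay (a point): centre of the filter bay's mouth, in the plane of the sloping deck, 107 mm above the bench. Axes: x up the slope, y to the left along the deck, z square out of the deck (30 degrees from vertical). The mouth is 98 mm (y) x 44 mm (x); the bay goes 41 mm deep along -z, and is covered at the start
- catch_left (a joint): outward travel of the left (+y) brass spring catch in m: 0 = sprung in, at most 0.006; its spring brings it back. It stands beside the bay's end, 23 mm high, 18 mm wide, and its bevelled nose reaches in to 50 mm from the bay's centre, flat underside 5 mm above the deck. Pushing the filter past both catches takes about 6 to 9 N, with a peak of 15 to 20 N just before the click
- catch_right (a joint): the right (-y) spring catch, the mirror image of the left one
- cover: blue metal cover, an inverted tray 222 mm (y) x 114 mm (x), 28 mm high to its flat top, 0.3 kg, loose once its screws are free. Origin in the plane of its rim, below the handle; z square out of its top. It starts over the receptacle blocks with 2 mm play, rim 1 mm above the deck: it comes off only square to the deck, clear after 27 mm of lift
- cover_handle (a point): centre of the bar of the cover's black bridge handle. The bar runs along the cover's y, 50 mm long, 12 mm wide (x) and 12 mm high; its middle is 24 mm above the cover's top, 52 mm above the rim. Axes are the cover's: z square out of its top, x up the slope at the start
- screw_left_grip (a point): wing of the left captive quarter-turn thumbscrew, 86 mm along +y from the cover's centre. The black wing is 9 mm thick (its own x), 32 mm long (its own y) and stands from 4 to 28 mm above the cover's top; this point is on its axis, 23 mm above the top. Its own z is the turning axis, square out of the cover; the axes turn with it
- screw_right_grip (a point): wing of the right thumbscrew, 86 mm along -y from the cover's centre, made like the left one
- screw_left (a joint): left thumbscrew, rad: 0 = tight, wing along the cover's long side; grows anticlockwise as one looks at the cover. From about 1.2 its foot is free of the receptacle; stop at 1.6, wing square to the long side. Stiff (0.05 N m): it stays where it is left. It begins between 0 and 0.25
- screw_right (a joint): right thumbscrew, as the left one
- filter: filter cassette standing loose on the bench, 0.14 kg, alike both ways round, 65 mm high; origin under its centre, y along it. White body 94 (y) x 40 mm (x) up to 40 mm (lowest 15 mm: 88 x 36), a flange 106 x 50 mm from 40 to 44 mm, an orange grip tab 60 mm long (y), 10 mm thick (x) from 44 to 65 mm
- filter_center (a point): centre of the filter cassette, 32 mm above its underside, axes as the cassette's. When home in the bay its flange lies on the deck under both catch noses, z square out of the deck, and this point is 8 mm below the mouth's centre
- mat: green bench mat fixed to the bench, 180 mm (x) x 280 mm (y), 3 mm thick; origin under its centre
- file_block: bystander: round wooden block, 68 mm across and 70 mm high, with needle files standing in it up to 145 mm high; loose; origin under its centre
- pliers: bystander: flat-nose pliers with red handles, 155 mm long, lying flat, 14 mm high; loose
- loupe: bystander: black eye loupe, 42 mm across, 33 mm high, standing; loose
- bench_block: bystander: square steel bench block, 64 x 64 x 20 mm; loose
- polish_jar: bystander: jar of polish with a black cap, 52 mm across, 58 mm high; loose
- brush: bystander: brush with a wooden handle, 170 mm long, lying flat; loose
- wax_block: bystander: green carving-wax block, 44 x 68 x 20 mm; loose
There are look-alikes about, which are no part of the job. Leave any turquoise look-alike of the cover alone.

How it is judged:
By the outcome, as a careful person would: the job done as asked, in the order asked, and still so for the second after the job is handed in, with the robot touching nothing.
It also fails if it takes over 72 s, if anything falls off the work surface, if the arm or the gripper's body presses on something with over 40 N, if the wrist force passes 120 N, or if a joint passes its speed limit or range.

ROBOT

A 6-joint arm with a two-finger parallel gripper is mounted at the origin on the work surface. World frame = base frame: x ahead of the robot, y to its left, z up, the work surface at z = 0. Lengths are in m, angles in rad, forces in N, time in s.
With the tool pointing down it reaches from about 0.2 to 0.875 m from the base axis. Payload 3.4 kg.
Tool frame: the origin (TCP) lies at the very end of the fingers, on their centre line; the grasp point (between the pads) lies 19 mm behind it (ctrl.grasp_offset is the z of the grasp point in the tool frame, in m); z points along the fingers, y is the line along which they close (so a half turn about z gives the same grasp; the last joint's range is limited). The gripper opens to 94 mm and grips with 3 to 60 N. Pads are 16 mm wide; open, the fingers measure 119 mm over their backs; the gripper's body (75 mm by 177 mm) begins 78 mm behind the grasp point.
Start: joints at [-1.334, 0.276, 1.505, -0, 1.361, -0.121], TCP at [0.201, -0.539, 0.205] pointing down, gripper open.
Joint ranges: [-2.89, 2.89], [-0.75, 2.08], [0.22, 2.7], [-1.18, 4.32], [0.11, 2.71], [-2.7, 2.7]. Speed limits (rad/s): [2.57, 2.57, 3.14, 3.14, 3.14, 3.14].

INTERFACE

Orientations are given as a unit quaternion [x, y, z, w].
In Python, from bench import ctrl, eyes, workorder, finder gives the robot as it stands. The module is installed in compiled form; this text tells all that it offers.
- The arm moves only by the tool send_rows, never from a script. Its argument "series" is a list of rows, each a list of 2 entries, a list of its own where there are three numbers: the shift along the tool's x, y, z in mm, then the turn, a rotation vector about the tool's x, y, z in rad. A call has 1 to 8 rows; each row shifts and turns the commanded pose from where the row before left it, along the tool's axes as they then stand; what a row does not reach is not made up. A row lasts 1/10 s, in which the tool goes at most 50 mm and 8.59 degrees, less where a joint would pass 70% of its speed; a pose out of reach is approached as far as the arm can. A call with a gripper value outside its range is refused whole. "hand" is the gripper command: -1 is fully open, 1 is shut, values between are in proportion, set as the call begins (left out, the last holds). The fingers move at their own pace and stop on an object; "grip_force" is the grip in N (left out, the last holds). Time passes only in rows, so rows that do not move let the fingers close. It gives the time, the measured TCP pose, the force, the opening and the grip force at its end, in the units of the state.
- ctrl.get_state(): the state, without advancing time (a new reading comes with each control period).
- eyes.grab_frame(name): name is "side" or "top"; returns a dict with "color" (420x560x3 uint8, blue, green, red), "K" (3x3 intrinsics, pixels), "k1" (the pictures are not rectified: a ray, as slopes to the right and down, at radius r is drawn at 1 + k1 r^2 times it, then the intrinsics apply), "xyz" and "attitude" of the camera in the world. Camera axes: x right, y up, looking along -z (the intrinsics and any distortion apply to the point x, -y, -z); pixel columns grow to the right and rows downward; lengths in m; the calibration is good to about 2 mm. A picture is of the moment at which its call begins. There is no depth.
- workorder.close_job(): hands the job in; it is judged then, once.
Trained networks look in a picture, given as the dict that the camera call returned (one of the last four; its "shot" number tells which), for a name from the list of things; names that differ only in an ending like _2 or _b are one class to them, and where a whole thing is asked for, a point or a joint stands for the part that bears it (a point fixed in the world has none). Each returns a list of dicts, best first, with "conf" (0 to 1); they miss things now and then, are a little off and sometimes report something else, mostly with a low value. They report only what shows in the picture. A call takes as long as a camera call. They do not tell look-alikes from the thing itself.
- finder.find_in(picture, label): "xy" ([column, row] in pixels, amid what is visible of it).
- finder.cut_out(picture, label): "region" (420x560 bool, what is visible of it) and "xy" ([column, row] in pixels, amid what is visible of it).
The state is a dict: "time": time; "joint_positions": joint angles; "joint_velocities": joint speeds; "tau": joint torques, N m; "tool_pos": TCP position; "eef_rot": TCP orientation; "ft_force": force on the tool from outside, world axes, zero at the start; "wrist_torque": the same for the moment, N m; "gripper_width": opening from 0.0 (shut) to 1.0 (fully open); "finger_force": force on a finger pad.
Only numpy, scipy, OpenCV 4.12 (cv2) and the standard library are available. Lean on these libraries where they do the work, as an engineer would, in place of code of your own. Each camera call takes 0.05 s, during which the arm holds its last target. There are 200 camera calls.

## Working session

There is one attempt and no reset: what is moved stays moved. The work goes in short steps, Python scripts to look and compute and a tool call to move; the robot and the scene stay as the last step left them, time stands still between calls to the robot, and variables do not carry over. Pictures are saved under pics/ and viewed, at most 10 in all, crops included, and the job is handed in when it is done.

Besides the shell and the picture viewer there is one more tool, called after "Call:" as name([rows], argument=value, ...), one row to a line, values as JSON. send_rows: Moves the arm, as the interface text tells. Its arguments: {"type":"object","properties":{"series":{"type":"array","items":{"type":"array"}},"hand":{"type":"number"},"grip_force":{"type":"number"}},"required":["series"]}

```bash
mkdir -p pics
cat > h.py <<'E'
import numpy as np, cv2
from scipy.spatial.transform import Rotation as R
from bench import ctrl, eyes, workorder, finder
def ray(f,px):
    K=np.array(f["K"]);d=np.array([f["k1"],0,0,0,0.])
    u=cv2.undistortPoints(np.array([[px]],float),K,d)[0,0]
    return np.array(f["xyz"]),R.from_quat(f["attitude"]).apply([u[0],-u[1],-1])
def atz(f,px,z):
    o,d=ray(f,px);return o+d*(z-o[2])/d[2]
def proj(f,P):
    p=R.from_quat(f["attitude"]).inv().apply(np.atleast_2d(P)-np.array(f["xyz"]))
    q=np.c_[p[:,0],-p[:,1],-p[:,2]]
    return cv2.projectPoints(q,np.zeros(3),np.zeros(3),np.array(f["K"]),np.array([f["k1"],0,0,0,0.]))[0][:,0]
def tri(f1,p1,f2,p2):
    o1,d1=ray(f1,p1);o2,d2=ray(f2,p2)
    s=np.linalg.lstsq(np.c_[d1,-d2],o2-o1,rcond=None)[0]
    a,b=o1+s[0]*d1,o2+s[1]*d2
    return (a+b)/2,np.linalg.norm(a-b)
E
python3 - <<'E'
from h import *
T=eyes.grab_frame("top");S=eyes.grab_frame("side")
cv2.imwrite("pics/t0.png",T["color"]);cv2.imwrite("pics/s0.png",S["color"])
for f in (T,S):print(f["xyz"],f["attitude"],f["k1"],f["K"][0][0])
for n in ["extractor","cover","cover_handle","screw_left_grip","screw_right_grip","filter","mat","file_block","bench_block","pliers","brush","loupe","polish_jar","wax_block","catch_left"]:
    for k,f in (("T",T),("S",S)):
        print(n,k,[(np.round(d["xy"]).tolist(),round(d["conf"],2),np.round(atz(f,d["xy"],0.0)[:2],3).tolist()) for d in finder.find_in(f,n)[:4]])
s=ctrl.get_state();print(s)
E
```

```text
[0.25099355 0.06734772 1.75142796] [-0.06763877  0.05749518  0.7120634  -0.69648045] -0.06894602243147877 512.0991318734947
[ 0.47462004 -0.97066902  1.18347985] [ 0.37802965 -0.00876093 -0.00699495  0.92572561] 0.023580862613709966 535.9988680915992
extractor T [([371.0, 182.0], 0.73, [0.651, -0.267]), ([241.0, 270.0], 0.66, [0.353, 0.194])]
extractor S [([334.0, 345.0], 0.9, [0.623, -0.27]), ([302.0, 202.0], 0.37, [0.563, 0.241]), ([291.0, 141.0], 0.37, [0.537, 0.552])]
cover T [([427.0, 285.0], 0.8, [0.287, -0.437]), ([381.0, 210.0], 0.58, [0.548, -0.296])]
cover S [([193.0, 385.0], 0.71, [0.283, -0.371]), ([297.0, 327.0], 0.58, [0.532, -0.217])]
cover_handle T [([426.0, 287.0], 0.67, [0.282, -0.436]), ([380.0, 207.0], 0.66, [0.559, -0.292])]
cover_handle S [([192.0, 385.0], 0.9, [0.281, -0.371]), ([298.0, 326.0], 0.86, [0.534, -0.212]), ([243.0, 255.0], 0.54, [0.384, 0.027]), ([376.0, 255.0], 0.41, [0.766, 0.021])]
screw_left_grip T [([358.0, 218.0], 0.41, [0.522, -0.215])]
screw_left_grip S [([289.0, 288.0], 0.63, [0.514, -0.094]), ([232.0, 217.0], 0.31, [0.346, 0.176])]
screw_r
[... 1625 characters left out ...]
[-1.33403716e+00,  2.75903818e-01,  1.50489907e+00,  1.64419363e-05,
        1.36067598e+00, -1.21020088e-01]), 'joint_velocities': array([ 4.02023079e-04, -6.48622128e-04, -9.01836479e-05,  1.99136096e-03,
       -1.40628242e-04, -1.01370277e-04]), 'tau': array([-8.97819864e-04, -4.04462743e+01, -2.37497681e+01,  7.01381732e-02,
        2.47117731e-02,  9.68341908e-06]), 'tool_pos': array([ 0.20136304, -0.53863794,  0.2054912 ]), 'eef_rot': array([9.84042179e-01, 1.77935344e-01, 1.13174150e-05, 5.63342470e-05]), 'ft_force': array([-0.2833368 ,  0.5986716 ,  0.68540761]), 'wrist_torque': array([-0.0448863 , -0.02762817,  0.04186439]), 'finger_force': 0.0, 'gripper_width': 0.9980836410014126}
```

View pics/t0.png

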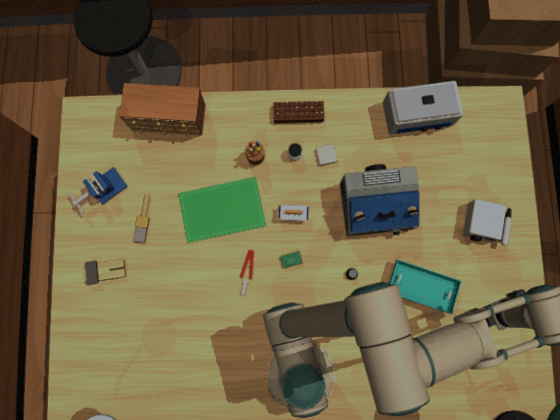

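View pics/s0.png

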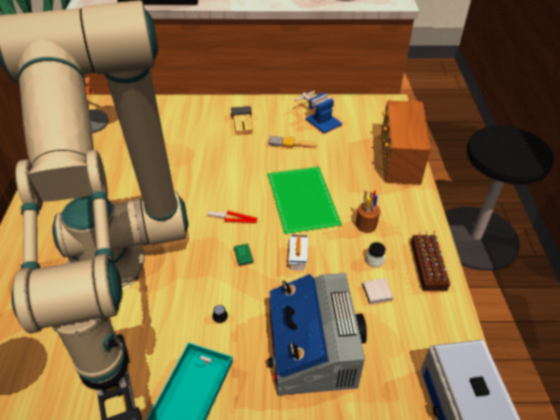

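The top view shows the extractor and blue cover near (382,205), the filter at (293,213) and the mat at (222,209). The turquoise look-alike is at (425,287). The side view agrees: cover (297,325), filter (298,250), mat (303,200). Next I fit poses by silhouette.

```bash
cat >> h.py <<'E'
from scipy.optimize import minimize
def box(x0,x1,y0,y1,z0,z1): return np.array([[x,y,z] for x in (x0,x1) for y in (y0,y1) for z in (z0,z1)])
def hullmask(f,P,s=4,off=(0,0)):
    h=cv2.convexHull(proj(f,P).astype(np.float32))[:,0]
    m=np.zeros((420*s,560*s),np.uint8)
    cv2.fillConvexPoly(m,np.round(((h+.5)*s-.5)*16).astype(np.int32),1,shift=4);return m
def maskhull(m,s=4):
    m=cv2.resize((m*255).astype(np.uint8),None,fx=s,fy=s,interpolation=cv2.INTER_LINEAR)>127
    c=max(cv2.findContours(m.astype(np.uint8),0,1)[0],key=cv2.contourArea)
    o=np.zeros(m.shape,np.uint8);cv2.fillConvexPoly(o,cv2.convexHull(c),1);return o
def iou(a,b): return (a&b).sum()/max(1,(a|b).sum())
TILT=R.from_euler('y',-30,degrees=True)
def local(pose,P,tilt,z):
    r=R.from_euler('z',pose[2]); 
    if tilt:r=r*TILT
    return r.apply(P)+[pose[0],pose[1],z]
def fit(views,P,tilt,z,x0):
    f=lambda p:-sum(iou(hullmask(v,local(p,P,tilt,z)),m) for v,m in views)
    sim=np.array(x0)+np.array([[0,0,0],[.01,0,0],[0,.01,0],[0,0,.08]])
    r=minimize(f,x0,method='Nelder-Mead',options=dict(initial_simplex=sim,xatol=1e-4,fatol=1e-5,maxiter=120))
    return r.x,-r.fun/len(views)
def hsv(f): return cv2.cvtColor(f["color"],cv2.COLOR_BGR2HSV)
def near(m,px,r):
    o=np.zeros(m.shape,bool);x,y=map(int,px);o[max(0,y-r):y+r,max(0,x-r):x+r]=1
    m=(m&o).astype(np.uint8);n,l,st,_=cv2.connectedComponentsWithStats(m)
    return l==1+np.argmax(st[1:,4])
def blue(f): h=hsv(f);return (h[...,0]>103)&(h[...,0]<125)&(h[...,1]>120)&(h[...,2]>40)
def green(f): h=hsv(f);return (h[...,0]>50)&(h[...,0]<75)&(h[...,1]>150)&(h[...,2]>70)
E
python3 - <<'E'
from h import *
T=eyes.grab_frame("top");S=eyes.grab_frame("side")
bt=near(blue(T),(382,210),50);bs=near(blue(S),(300,325),60)
mt=near(green(T),(222,209),60);ms=near(green(S),(303,200),60)
ft=finder.cut_out(T,"filter")[0];fs=finder.cut_out(S,"filter")[0]
print(ft["conf"],ft["xy"],fs["conf"],fs["xy"])
C=box(-.057,.057,-.111,.111,.001,.029);M=box(-.09,.09,-.14,.14,0,.003)
F=np.r_[box(-.018,.018,-.044,.044,0,.015),box(-.02,.02,-.047,.047,.015,.04),box(-.025,.025,-.053,.053,.04,.044),box(-.005,.005,-.03,.03,.044,.065)]
for nm,P,t,z,a,b,x0 in (("cover",C,1,.107,bt,bs,[.54,-.28,0]),("mat",M,0,0,mt,ms,[.57,.25,.1]),("filter",F,0,0,ft["region"],fs["region"],[.545,.015,0])):
    A=(T,maskhull(a));B=(S,maskhull(b))
    for v in ([A],[B],[A,B]): 
        p,q=fit(v,P,t,z,x0);print(nm,p.round(4),round(q,3))
    if nm=="cover":
        pc=p
        for y in(.086,-.086,0):
            w=local(p,np.array([[0,y,.052+.001*(y==0)]]),1,z)
            print("pt",y,w.round(4),proj(T,w),proj(S,w))
ims=[]
for f,px in((T,(345,205)),(S,(305,300))):
    x,y=px;im=f["color"][y-70:y+95,x-80:x+80] if f is S else f["color"][y-60:y+60,x-80:x+80]
    ims.append(cv2.resize(im,None,fx=2.45,fy=2.45,interpolation=2))
h=max(i.shape[0] for i in ims);cv2.imwrite("pics/c1.png",np.hstack([cv2.copyMakeBorder(i,0,h-i.shape[0],0,0,0) for i in ims]))
E
```

```text
0.58 [291.9, 209.7] 0.77 [297.5, 251.7]
cover [ 0.5318 -0.2793  0.0851] 0.962
cover [ 0.5321 -0.2811  0.0781] 0.976
cover [ 0.5321 -0.2815  0.0779] 0.967
pt 0.086 [[ 0.4994 -0.1978  0.152 ]] [[360.48407552 217.91273982]] [[284.89667657 285.41965391]]
pt -0.086 [[ 0.5128 -0.3692  0.152 ]] [[414.13580283 212.47135304]] [[292.5816735  349.59181794]]
pt 0 [[ 0.5056 -0.2835  0.1529]] [[387.45915857 215.29936737]] [[288.3345136  315.70399498]]
mat [0.6723 0.2496 0.2332] 0.036
mat [0.5653 0.2619 0.1911] 0.967
mat [0.5652 0.2625 0.1863] 0.501
filter [ 0.5419  0.0103 -0.0245] 0.92
filter [ 0.5414  0.0127 -0.0734] 0.932
filter [ 0.5412  0.0112 -0.0705] 0.917
```

View pics/c1.png

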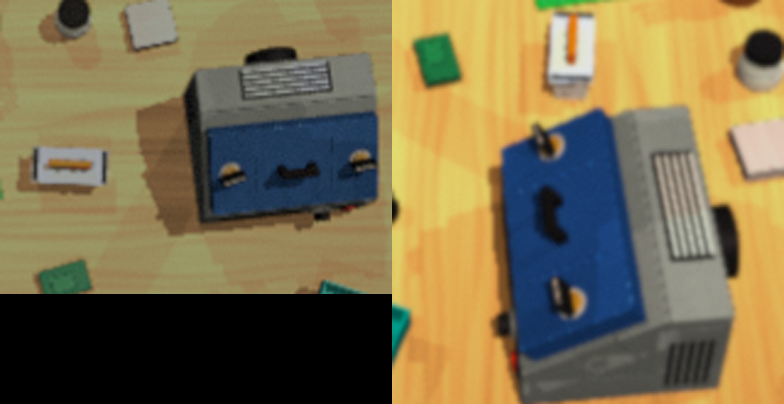

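The cover crop agrees with the fit: handle at about (387,215) in the top view, and both wings already turned about 0.2 rad. The bay is at (0.532,-0.281), yaw 0.078. I'll plan the first move.

```bash
cat >> h.py <<'E'
BAY=np.array([.532,-.281,.107]);YAW=.078
RC=R.from_euler('z',YAW)*TILT          # deck axes
def G(rc,a=0): # grasp rot, tool x=+y, y=+x, z=-n, turned a ccw about n
    return rc*R.from_euler('z',a)*R.from_matrix([[0,1,0],[1,0,0],[0,0,-1]])
def deck(p): return RC.apply(p)+BAY
def plan(pos,rot):
    s=ctrl.get_state();r=R.from_quat(s["eef_rot"])
    d=r.inv().apply(np.array(pos)-s["tool_pos"])*1000;v=(r.inv()*rot).as_rotvec()
    print("t",round(s["time"],2),"tool mm",d.round(1),"|",np.linalg.norm(d).round(1),"rotvec",v.round(3),np.linalg.norm(v).round(3))
    print(" after-rot tool mm",(rot.inv().apply(np.array(pos)-s["tool_pos"])*1000).round(1),"F",s["ft_force"].round(1),"w",round(s["gripper_width"],3),"ff",round(s["finger_force"],1),"q",s["joint_positions"].round(2))
E
python3 - <<'E'
from h import *
plan(deck([0,-.086,.11]),G(RC,.2))
E
```

```text
t 1.8 tool mm [323.3 -58.1   3.2] | 328.5 rotvec [-0.491  0.298 -1.454] 1.563
 after-rot tool mm [ 91.8 277.4 150.1] F [-0.2 -1.8  0.2] w 1.001 ff 0.0 q [-1.33  0.28  1.5   0.    1.36 -0.12]
```

Call:
send_rows([
  [[40,-7,0],[0,0,0]],
  [[40,-7,0],[0,0,0]],
  [[40,-7,0],[0,0,0]],
  [[40,-7,0],[0,0,0]],
  [[40,-7,0],[0,0,0]],
  [[40,-7,0],[0,0,0]],
  [[40,-8,2],[0,0,0]],
  [[40,-8,1],[0,0,0]],
], hand=0.15)

```text
time: 2.6
tool_pos: [0.4821, -0.3712, 0.2025]
eef_rot: [0.984, 0.178, 0.0, 0.0]
ft_force: [-0.1, -0.2, -0.3]
gripper_width: 0.426
finger_force: 0.0
```

Call:
send_rows([
  [[0,0,0],[-0.041,0.025,-0.121]],
  [[0,0,0],[-0.041,0.025,-0.121]],
  [[0,0,0],[-0.041,0.025,-0.121]],
  [[0,0,0],[-0.041,0.025,-0.121]],
  [[0,0,0],[-0.041,0.025,-0.121]],
  [[0,0,0],[-0.041,0.025,-0.121]],
])

```text
time: 3.2
tool_pos: [0.4808, -0.3718, 0.2027]
eef_rot: [0.845, 0.515, 0.094, 0.106]
ft_force: [0.2, -0.2, 0.5]
gripper_width: 0.426
finger_force: 0.0
```

Call:
send_rows([
  [[0,0,0],[-0.041,0.025,-0.121]],
  [[0,0,0],[-0.041,0.025,-0.121]],
  [[0,0,0],[-0.041,0.025,-0.121]],
  [[0,0,0],[-0.041,0.025,-0.121]],
  [[0,0,0],[-0.041,0.025,-0.121]],
  [[0,0,0],[-0.041,0.025,-0.121]],
  [[0,0,0],[0,0,0]],
])

```text
time: 3.9
tool_pos: [0.4797, -0.3731, 0.2017]
eef_rot: [0.584, 0.77, 0.173, 0.194]
ft_force: [0.4, -0.0, -0.2]
gripper_width: 0.428
finger_force: 0.0
```

Run:
```python
from h import *
plan(deck([0,-.086,.035]),G(RC,.2))
S=eyes.grab_frame("side");cv2.imwrite("pics/s1.png",cv2.resize(S["color"][230:410,200:400],None,fx=3,fy=3,interpolation=2))
```

```text
t 3.9 tool mm [ 1.   4.2 76.6] | 76.8 rotvec [ 0.001 -0.    -0.005] 0.005
 after-rot tool mm [ 1.   4.3 76.6] F [ 0.4 -0.  -0.2] w 0.428 ff 0.0 q [-1.08  0.18  1.79  0.57  1.03 -1.62]
```

View pics/s1.png

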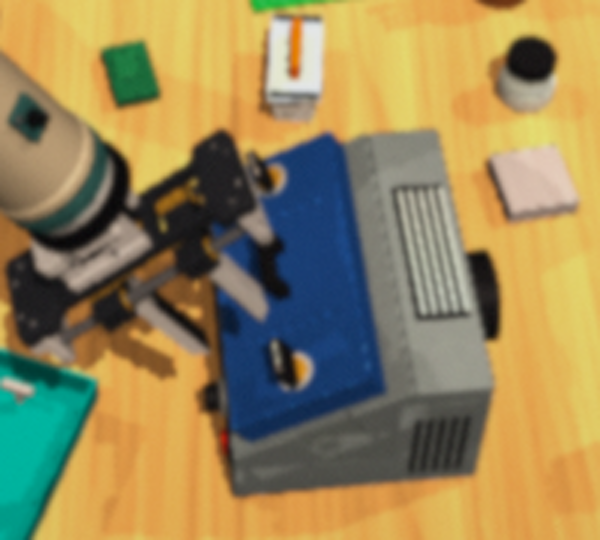

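The view shows the gripper lined up over the right wing at crop (285,365), with the fingers straddling it. Joint 6 is at -1.62, which leaves too little travel for the quarter turn. I'll take the half-turned grasp instead.

Call:
send_rows([
  [[0,0,0],[0,0,0.149]],
  [[0,0,0],[0,0,0.149]],
  [[0,0,0],[0,0,0.149]],
  [[0,0,0],[0,0,0.149]],
  [[0,0,0],[0,0,0.149]],
  [[0,0,0],[0,0,0.149]],
  [[0,0,0],[0,0,0.149]],
  [[0,0,0],[0,0,0.149]],
])

```text
time: 4.75
tool_pos: [0.4812, -0.3718, 0.2029]
eef_rot: [0.916, 0.307, 0.252, 0.063]
ft_force: [0.0, 0.2, 1.4]
gripper_width: 0.425
finger_force: 0.0
```

Call:
send_rows([
  [[0,0,0],[0,0,0.149]],
  [[0,0,0],[0,0,0.149]],
  [[0,0,0],[0,0,0.149]],
  [[0,0,0],[0,0,0.149]],
  [[0,0,0],[0,0,0.149]],
  [[0,0,0],[0,0,0.149]],
  [[0,0,0],[0,0,0.149]],
  [[0,0,0],[0,0,0.149]],
])

```text
time: 5.55
tool_pos: [0.4812, -0.3718, 0.2028]
eef_rot: [0.93, -0.26, 0.244, -0.089]
ft_force: [0.2, 0.1, 1.0]
gripper_width: 0.428
finger_force: 0.0
```

Call:
send_rows([
  [[0,0,0],[0,0,0.149]],
  [[0,0,0],[0,0,0.149]],
  [[0,0,0],[0,0,0.149]],
  [[0,0,0],[0,0,0.149]],
  [[0,0,0],[0,0,0.149]],
  [[0,0,0],[0,0,0]],
])

```text
time: 6.15
tool_pos: [0.4812, -0.3718, 0.2028]
eef_rot: [0.774, -0.578, 0.195, -0.171]
ft_force: [-0.1, 0.7, 0.2]
gripper_width: 0.423
finger_force: 0.0
```

Run:
```python
from h import *
plan(deck([0,-.086,.035]),G(RC,.2+np.pi))
```

```text
t 6.15 tool mm [-0.2 -2.  76.9] | 76.9 rotvec [-0.001 -0.     0.01 ] 0.01
 after-rot tool mm [-0.2 -2.2 76.9] F [-0.1  0.7  0.2] w 0.423 ff 0.0 q [-1.08  0.18  1.79  0.57  1.03  1.51]
```

Call:
send_rows([
  [[0,-0.4,15],[0,0,0]],
  [[0,-0.4,15],[0,0,0]],
  [[0,-0.4,15],[0,0,0]],
  [[0,-0.4,15],[0,0,0]],
  [[0,-0.4,10],[0,0,0]],
  [[0,0,7],[0,0,0]],
])

```text
time: 6.75
tool_pos: [0.5214, -0.3682, 0.1363]
eef_rot: [0.774, -0.577, 0.195, -0.171]
ft_force: [-0.8, -0.3, -0.1]
gripper_width: 0.425
finger_force: 0.0
```

Call:
send_rows([
  [[0,0,0],[0,0,0]],
  [[0,0,0],[0,0,0]],
  [[0,0,0],[0,0,0]],
  [[0,0,0],[0,0,0]],
  [[0,0,0],[0,0,0]],
], hand=1, grip_force=15)

```text
time: 7.25
tool_pos: [0.5217, -0.3686, 0.138]
eef_rot: [0.774, -0.578, 0.196, -0.172]
ft_force: [2.0, 1.6, 1.8]
gripper_width: 0.09
finger_force: 14.9
```

Run:
```python
from h import *
plan(deck([0,-.086,.035]),G(RC,.2+np.pi))
print(ctrl.get_state()["wrist_torque"])
S=eyes.grab_frame("side");cv2.imwrite("pics/s2.png",cv2.resize(S["color"][250:400,220:400],None,fx=4,fy=4,interpolation=2))
```

```text
t 7.25 tool mm [-0.7  0.6  0.4] | 1.0 rotvec [-0.004 -0.001  0.01 ] 0.011
 after-rot tool mm [-0.7  0.6  0.4] F [2.  1.6 1.8] w 0.09 ff 14.9 q [-1.01  0.27  1.84  0.62  0.87  1.48]
[ 0.43296307 -0.38155931  0.04977023]
```

View pics/s2.png

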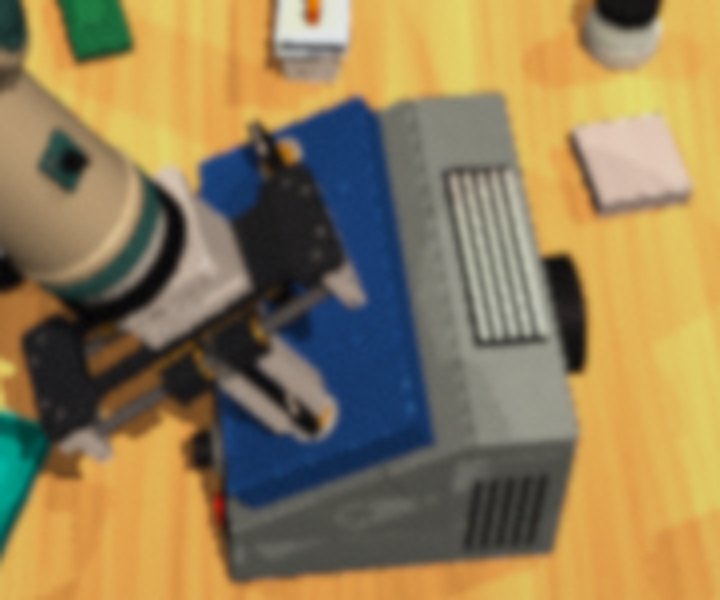

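The gripper is closed on the right wing at crop (310,415), and the opening of 8.5 mm fits the wing. Now I turn it.

Call:
send_rows([
  [[0,0,0],[0,0,-0.13]],
  [[0,0,0],[0,0,-0.13]],
  [[0,0,0],[0,0,-0.13]],
  [[0,0,0],[0,0,-0.13]],
  [[0,0,0],[0,0,-0.13]],
])

```text
time: 7.8
tool_pos: [0.5213, -0.3689, 0.1378]
eef_rot: [0.919, -0.298, 0.241, -0.099]
ft_force: [0.3, 1.6, 3.7]
gripper_width: 0.093
finger_force: 14.9
```

Call:
send_rows([
  [[0,0,0],[0,0,-0.13]],
  [[0,0,0],[0,0,-0.13]],
  [[0,0,0],[0,0,-0.13]],
  [[0,0,0],[0,0,-0.13]],
  [[0,0,0],[0,0,-0.13]],
  [[0,0,0],[0,0,0]],
])

```text
time: 8.4
tool_pos: [0.5211, -0.3694, 0.1377]
eef_rot: [0.966, 0.009, 0.26, -0.017]
ft_force: [-0.5, 0.6, 3.7]
gripper_width: 0.096
finger_force: 15.0
```

Run:
```python
from h import *
plan(deck([0,-.086,.035]),G(RC,1.5+np.pi))
print(ctrl.get_state()["wrist_torque"])
```

```text
t 8.4 tool mm [-0.1 -1.3  0.4] | 1.4 rotvec [ 0.001 -0.003  0.011] 0.011
 after-rot tool mm [-0.1 -1.3  0.4] F [-0.5  0.6  3.7] w 0.096 ff 15.0 q [-1.01  0.27  1.84  0.62  0.87  0.18]
[ 0.0655787  -0.10022545  0.02440572]
```

Call:
send_rows([
  [[0,0,0],[0,0,0]],
  [[0,0,0],[0,0,0]],
  [[0,0,-15],[0,0,0]],
  [[0,0,-15],[0,0,0]],
  [[0,0,-20],[0,0,0.13]],
  [[0,0,-20],[0,0,0.13]],
  [[0,0,0],[0,0,0.13]],
  [[0,0,0],[0,0,0.13]],
], hand=0.15)

```text
time: 9.2
tool_pos: [0.4855, -0.3717, 0.1977]
eef_rot: [0.935, -0.243, 0.245, -0.084]
ft_force: [-0.2, -0.4, 0.5]
gripper_width: 0.427
finger_force: 0.0
```

Call:
send_rows([
  [[0,0,0],[0,0,0.13]],
  [[0,0,0],[0,0,0.13]],
  [[0,0,0],[0,0,0.13]],
  [[0,0,0],[0,0,0.13]],
  [[0,0,0],[0,0,0.13]],
  [[0,0,0],[0,0,0.12]],
  [[0,0,0],[0,0,0]],
])

```text
time: 9.9
tool_pos: [0.4856, -0.3711, 0.1968]
eef_rot: [0.777, -0.574, 0.195, -0.17]
ft_force: [-0.2, -0.3, -1.2]
gripper_width: 0.426
finger_force: 0.0
```

Run:
```python
from h import *
plan(deck([0,.086,.105]),G(RC,.2+np.pi))
T=eyes.grab_frame("top");S=eyes.grab_frame("side")
a=cv2.resize(S["color"][255:375,230:330],None,fx=4,fy=4,interpolation=2);b=cv2.resize(T["color"][165:245,335:430],None,fx=4,fy=4,interpolation=2)
b=cv2.copyMakeBorder(b,0,a.shape[0]-b.shape[0],0,0,0);cv2.imwrite("pics/s3.png",np.hstack([a,b]))
```

```text
t 9.9 tool mm [-167.9  -38.7   -0.4] | 172.3 rotvec [-0.001  0.001  0.019] 0.02
 after-rot tool mm [-168.6  -35.4   -0.6] F [-0.2 -0.3 -1.2] w 0.426 ff 0.0 q [-1.07  0.18  1.79  0.57  1.01  1.5 ]
```

View pics/s3.png

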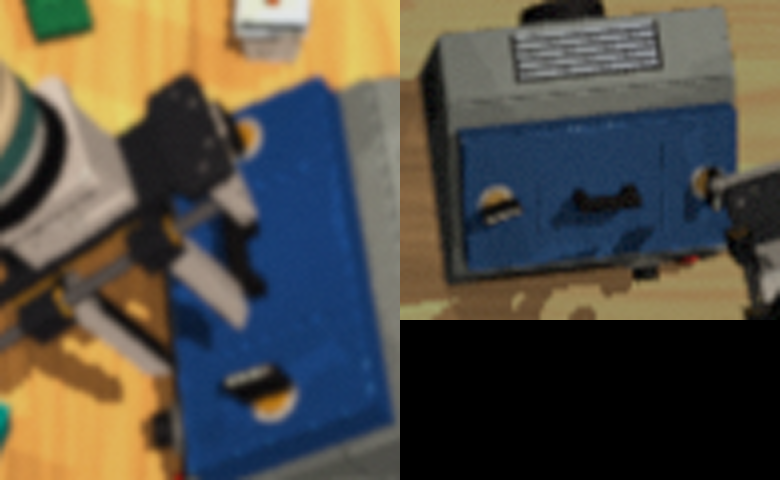

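The right wing at crop (258,385) now lies square to the long side. On to the left screw.

Call:
send_rows([
  [[-34,-7.7,0],[0,0,0]],
  [[-34,-7.7,0],[0,0,0]],
  [[-34,-7.7,0],[0,0,0]],
  [[-33,-7.7,0],[0,0,0]],
  [[-33,-7.7,0],[0,0,0]],
  [[0,0,0],[0,0,0.015]],
  [[0,0,0],[0,0,0]],
])

```text
time: 10.7
tool_pos: [0.4733, -0.1993, 0.1983]
eef_rot: [0.773, -0.579, 0.195, -0.171]
ft_force: [1.3, -0.2, 0.0]
gripper_width: 0.421
finger_force: 0.0
```

Run:
```python
from h import *
plan(deck([0,.086,.035]),G(RC,.2+np.pi))
```

```text
t 10.7 tool mm [-0.1  0.6 70.1] | 70.1 rotvec [-0.002 -0.001  0.008] 0.008
 after-rot tool mm [-0.1  0.5 70.1] F [ 1.3 -0.2  0. ] w 0.421 ff 0.0 q [-0.86 -0.02  2.02  0.55  0.89  1.7 ]
```

Call:
send_rows([
  [[0,0,15],[0,0,0]],
  [[0,0,15],[0,0,0]],
  [[0,0,15],[0,0,0]],
  [[0,0,15],[0,0,0]],
  [[0,0,10],[0,0,0]],
])

```text
time: 11.2
tool_pos: [0.5088, -0.1983, 0.1364]
eef_rot: [0.772, -0.58, 0.195, -0.171]
ft_force: [-0.9, 0.1, -1.0]
gripper_width: 0.423
finger_force: 0.0
```

Call:
send_rows([
  [[0,0,0],[0,0,0]],
  [[0,0,0],[0,0,0]],
  [[0,0,0],[0,0,0]],
  [[0,0,0],[0,0,0]],
  [[0,0,0],[0,0,0]],
], hand=1)

```text
time: 11.7
tool_pos: [0.5082, -0.1972, 0.138]
eef_rot: [0.773, -0.579, 0.196, -0.171]
ft_force: [-0.6, -1.3, 0.6]
gripper_width: 0.097
finger_force: 14.9
```

Call:
send_rows([
  [[0,0,0],[0,0,-0.13]],
  [[0,0,0],[0,0,-0.13]],
  [[0,0,0],[0,0,-0.13]],
  [[0,0,0],[0,0,-0.13]],
  [[0,0,0],[0,0,-0.13]],
])

```text
time: 12.2
tool_pos: [0.508, -0.1975, 0.1378]
eef_rot: [0.918, -0.3, 0.24, -0.099]
ft_force: [-2.4, -1.4, 1.4]
gripper_width: 0.093
finger_force: 15.0
```

Call:
send_rows([
  [[0,0,0],[0,0,-0.13]],
  [[0,0,0],[0,0,-0.13]],
  [[0,0,0],[0,0,-0.13]],
  [[0,0,0],[0,0,-0.13]],
  [[0,0,0],[0,0,-0.13]],
  [[0,0,0],[0,0,0]],
])

```text
time: 12.8
tool_pos: [0.5079, -0.1978, 0.1377]
eef_rot: [0.966, 0.006, 0.259, -0.017]
ft_force: [-4.3, -2.7, 2.9]
gripper_width: 0.095
finger_force: 15.0
```

Run:
```python
from h import *
plan(deck([0,.086,.035]),G(RC,1.5+np.pi))
print(ctrl.get_state()["wrist_torque"])
```

```text
t 12.8 tool mm [-0.2 -1.2  0.4] | 1.3 rotvec [ 0.002 -0.002  0.007] 0.007
 after-rot tool mm [-0.2 -1.2  0.4] F [-4.3 -2.7  2.9] w 0.095 ff 15.0 q [-0.78  0.09  2.08  0.62  0.71  0.35]
[-0.49697733  0.78569276 -0.13325735]
```

Call:
send_rows([
  [[0,0,0],[0,0,0]],
  [[0,0,0],[0,0,0]],
  [[0,0,-15],[0,0,0]],
  [[0,0,-15],[0,0,0]],
  [[0,0,-20],[0,0,0.137]],
  [[0,0,-20],[0,0,0.137]],
  [[0,0,0],[0,0,0.137]],
  [[0,0,0],[0,0,0.137]],
], hand=0.15)

```text
time: 13.6
tool_pos: [0.4733, -0.1994, 0.1988]
eef_rot: [0.93, -0.259, 0.245, -0.089]
ft_force: [-0.5, -0.4, -0.5]
gripper_width: 0.426
finger_force: 0.0
```

Call:
send_rows([
  [[0,0,0],[0,0,0.137]],
  [[0,0,0],[0,0,0.137]],
  [[0,0,0],[0,0,0.137]],
  [[0,0,0],[0,0,0.137]],
  [[0,0,0],[0,0,0.137]],
  [[0,0,0],[0,0,0.137]],
  [[0,0,0],[0,0,0.137]],
  [[0,0,0],[0,0,0]],
])

```text
time: 14.4
tool_pos: [0.4732, -0.199, 0.1978]
eef_rot: [0.708, -0.656, 0.176, -0.191]
ft_force: [0.5, 0.7, -0.2]
gripper_width: 0.427
finger_force: 0.0
```

Run:
```python
from h import *
plan(deck([0,0,.105]),G(RC,np.pi))
T=eyes.grab_frame("top")
b=cv2.resize(T["color"][165:245,335:430],None,fx=4,fy=4,interpolation=2)
cv2.imwrite("pics/s4.png",b)
```

```text
t 14.4 tool mm [86.3 -0.  -0.4] | 86.3 rotvec [-0.002  0.001 -0.002] 0.003
 after-rot tool mm [86.3  0.2 -0.2] F [ 0.5  0.7 -0.2] w 0.427 ff 0.0 q [-0.86 -0.02  2.02  0.55  0.89  1.91]
```

View pics/s4.png

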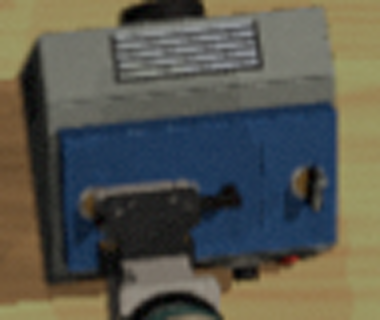

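The right wing at crop (310,187) is square, and the left one is hidden by the hand. Next I grip the handle.

Call:
send_rows([
  [[29,0,0],[0,0,0]],
  [[29,0,0],[0,0,0]],
  [[28,0,0],[0,0,0]],
  [[0,0,15],[0,0,0]],
  [[0,0,15],[0,0,0]],
  [[0,0,15],[0,0,0]],
  [[0,0,15],[0,0,0]],
  [[0,0,10],[0,0,0]],
])

```text
time: 15.25
tool_pos: [0.515, -0.282, 0.1362]
eef_rot: [0.709, -0.656, 0.176, -0.191]
ft_force: [0.4, -1.1, 1.3]
gripper_width: 0.423
finger_force: 0.0
```

Call:
send_rows([
  [[0,0,0],[0,0,0]],
  [[0,0,0],[0,0,0]],
  [[0,0,0],[0,0,0]],
  [[0,0,0],[0,0,0]],
  [[0,0,0],[0,0,0]],
], hand=1, grip_force=40)

```text
time: 15.75
tool_pos: [0.5151, -0.2829, 0.1381]
eef_rot: [0.708, -0.656, 0.177, -0.191]
ft_force: [0.7, 1.2, 1.6]
gripper_width: 0.124
finger_force: 40.0
```

Run:
```python
from h import *
plan(deck([0,0,.034]),G(RC,np.pi))
print(ctrl.get_state()["wrist_torque"])
```

```text
t 15.75 tool mm [-0.6  0.8  1.4] | 1.8 rotvec [-0.003 -0.001 -0.001] 0.003
 after-rot tool mm [-0.6  0.8  1.4] F [0.7 1.2 1.6] w 0.124 ff 40.0 q [-0.91  0.18  1.97  0.63  0.79  1.75]
[0.08636289 0.02442217 0.03032111]
```

Call:
send_rows([
  [[0,0,-4],[0,0,0]],
  [[0,0,-6],[0,0,0]],
  [[0,0,0],[0,0,0]],
])

```text
time: 16.05
tool_pos: [0.51, -0.283, 0.1465]
eef_rot: [0.708, -0.656, 0.176, -0.191]
ft_force: [2.2, 0.8, -1.7]
gripper_width: 0.124
finger_force: 40.0
```

Run:
```python
from h import *
plan(deck([0,0,.034]),G(RC,np.pi))
T=eyes.grab_frame("top");S=eyes.grab_frame("side")
print(len(finder.find_in(T,"catch_left")))
```

```text
t 16.05 tool mm [-0.3  0.6 11.2] | 11.3 rotvec [-0.003  0.    -0.001] 0.003
 after-rot tool mm [-0.3  0.6 11.2] F [ 2.2  0.8 -1.7] w 0.124 ff 40.0 q [-0.92  0.16  1.96  0.62  0.81  1.76]
1
```

Call:
send_rows([
  [[0,0,-10],[0,0,0]],
  [[0,0,-10],[0,0,0]],
  [[0,0,-15],[0,0,0]],
  [[0,0,-20],[0,0,0]],
  [[0,0,-20],[0,0,0]],
  [[0,0,0],[-0.131,0,0]],
  [[0,0,0],[-0.131,0,0]],
  [[0,0,0],[-0.131,0,0]],
])

```text
time: 17.0
tool_pos: [0.4704, -0.2866, 0.2111]
eef_rot: [0.732, -0.679, 0.043, -0.046]
ft_force: [0.7, 0.5, -4.5]
gripper_width: 0.125
finger_force: 40.0
```

Call:
send_rows([
  [[0,0,0],[-0.131,0,0]],
  [[0,0,0],[0,0,-0.14]],
  [[0,0,0],[0,0,-0.14]],
  [[0,0,0],[0,0,-0.14]],
  [[0,0,0],[0,0,0]],
])

```text
time: 17.5
tool_pos: [0.4714, -0.2855, 0.2096]
eef_rot: [0.859, -0.512, -0.001, -0.001]
ft_force: [-0.4, 0.8, -4.1]
gripper_width: 0.122
finger_force: 40.0
```

Run:
```python
from h import *
RM=R.from_euler('z',.19)
plan([.567,.262,.2],G(RM,0))
T=eyes.grab_frame("top");S=eyes.grab_frame("side")
cv2.imwrite("pics/s5.png",np.hstack([cv2.resize(S["color"][140:410,190:400],(420,540)),cv2.resize(T["color"][130:330,170:430],(380,292))[:,:] if 0 else cv2.copyMakeBorder(cv2.resize(T["color"][130:330,170:430],(380,292)),0,248,0,0,0)]))
# mat by hsv in top
h=hsv(T);m=near((h[...,0]>45)&(h[...,0]<80)&(h[...,1]>130)&(h[...,2]>40),(222,209),60)
ms=near(green(S),(303,200),60);M=box(-.09,.09,-.14,.14,0,.003)
for v in ([(T,maskhull(m))],[(S,maskhull(ms))]):print(fit(v,M,0,0,[.565,.262,.19]))
for k,f in(("T",T),("S",S)):
  for n in ("catch_left","catch_right"):print(k,n,[(d["xy"],round(d["conf"],2)) for d in finder.find_in(f,n)])
  print(proj(f,deck([[0,.06,.0115],[0,-.06,.0115],[0,0,0]])).round(1).tolist())
```

```text
t 17.5 tool mm [-435.7 -345.    10.8] | 555.9 rotvec [-4.000e-03  1.000e-03 -2.835e+00] 2.835
 after-rot tool mm [519.6 197.3   9.6] F [-0.4  0.8 -4.1] w 0.122 ff 40.0 q [-0.67  0.24  1.55  0.    1.36  1.97]
(array([0.56558493, 0.25915737, 0.18624894]), np.float64(0.959108931868398))
(array([0.5699701 , 0.26309534, 0.18116602]), np.float64(0.6675057613898245))
T catch_left [([374.5, 231.1], 0.69)]
T catch_right []
[[365.8, 212.7], [402.4, 209.0], [383.3, 209.6]]
S catch_left []
S catch_right []
[[294.2, 302.2], [300.0, 346.5], [299.3, 325.8]]
```

View pics/s5.png

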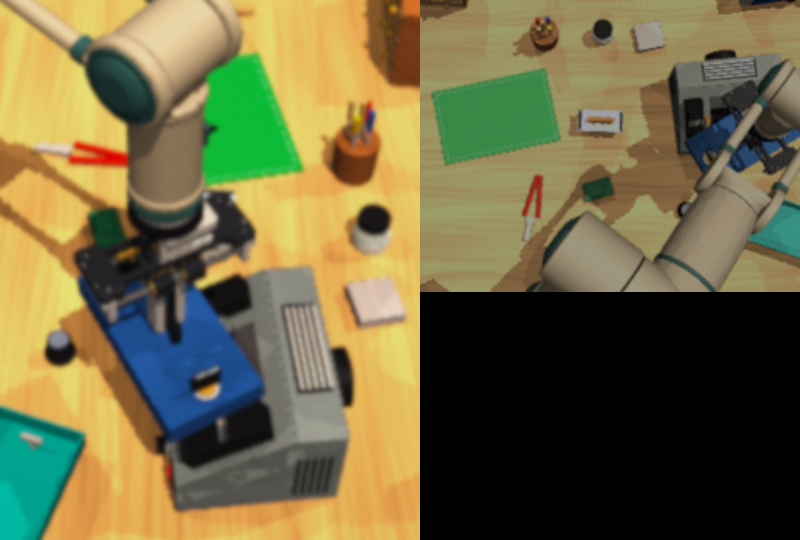

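The cover is held clear (side crop (175,340)), the open bay is showing, and the mat is free. I rotate first to keep joint 6 in range, then carry the cover over.

Call:
send_rows([
  [[0,0,0],[0,0,-0.1]],
  [[0,0,0],[0,0,-0.142]],
  [[0,0,0],[0,0,-0.142]],
  [[0,0,0],[0,0,-0.142]],
  [[0,0,0],[0,0,-0.142]],
  [[0,0,0],[0,0,-0.142]],
  [[0,0,0],[0,0,-0.142]],
  [[0,0,0],[0,0,-0.142]],
])

```text
time: 18.6
tool_pos: [0.4721, -0.2859, 0.2109]
eef_rot: [1.0, 0.012, 0.001, -0.001]
ft_force: [0.7, -0.4, -3.6]
gripper_width: 0.12
finger_force: 40.0
```

Call:
send_rows([
  [[0,0,0],[0,0,-0.142]],
  [[0,0,0],[0,0,-0.142]],
  [[0,0,0],[0,0,-0.142]],
  [[0,0,0],[0,0,-0.142]],
  [[0,0,0],[0,0,-0.142]],
  [[0,0,0],[0,0,-0.142]],
  [[0,0,0],[0,0,-0.142]],
  [[0,0,0],[0,0,-0.142]],
])

```text
time: 19.4
tool_pos: [0.4721, -0.2859, 0.2108]
eef_rot: [0.836, 0.548, 0.001, -0.0]
ft_force: [0.0, -1.2, -3.4]
gripper_width: 0.122
finger_force: 40.0
```

Call:
send_rows([
  [[0,0,0],[0,0,-0.142]],
  [[0,0,0],[0,0,-0.142]],
  [[0,0,0],[0,0,-0.142]],
  [[0,0,0],[0,0,-0.142]],
  [[0,0,0],[0,0,-0.042]],
  [[0,0,0],[0,0,0]],
])

```text
time: 20.0
tool_pos: [0.4721, -0.286, 0.2109]
eef_rot: [0.635, 0.772, 0.001, 0.0]
ft_force: [0.8, -0.8, -4.4]
gripper_width: 0.123
finger_force: 40.0
```

Run:
```python
from h import *
plan([.566,.261,.2],G(R.from_euler('z',.187),0))
```

```text
t 20.0 tool mm [518.5 197.7  11.6] | 555.1 rotvec [ 0.002 -0.001  0.007] 0.007
 after-rot tool mm [520.  193.9  10.9] F [ 0.8 -0.8 -4.4] w 0.123 ff 40.0 q [-0.67  0.24  1.54  0.    1.36 -0.87]
```

Call:
send_rows([
  [[20,8,0],[0,0,0]],
  [[34,13,0],[0,0,0]],
  [[40,15,0],[0,0,0]],
  [[40,15,0],[0,0,0]],
  [[40,15,0],[0,0,0]],
  [[40,15,0],[0,0,0]],
  [[40,15,0],[0,0,0]],
  [[40,15,0],[0,0,0]],
])

```text
time: 20.8
tool_pos: [0.5241, 0.0257, 0.2115]
eef_rot: [0.636, 0.772, 0.001, 0.0]
ft_force: [0.3, 0.2, -3.4]
gripper_width: 0.125
finger_force: 40.0
```

Call:
send_rows([
  [[40,15,0],[0,0,0]],
  [[40,15,0],[0,0,0]],
  [[40,15,0],[0,0,0]],
  [[40,15,0],[0,0,0]],
  [[34,15,20],[0,0,0]],
  [[20,8,20],[0,0,0]],
  [[10,4,20],[0,0,0.005]],
  [[0,0,0],[0,0,0]],
])

```text
time: 21.6
tool_pos: [0.5639, 0.2617, 0.1482]
eef_rot: [0.636, 0.771, -0.002, -0.002]
ft_force: [-1.1, -0.8, -4.0]
gripper_width: 0.122
finger_force: 40.0
```

Run:
```python
from h import *
plan([.566,.261,.037],G(R.from_euler('z',.187),0))
```

```text
t 21.6 tool mm [ -1.2   2.5 111.2] | 111.2 rotvec [-0.005 -0.001  0.004] 0.006
 after-rot tool mm [ -1.1   1.9 111.2] F [-1.1 -0.8 -4. ] w 0.122 ff 40.0 q [0.32 0.38 1.49 0.   1.28 0.13]
```

Call:
send_rows([
  [[-1,2,20],[0,0,0]],
  [[0,0,25],[0,0,0]],
  [[0,0,25],[0,0,0]],
  [[0,0,18],[0,0,0]],
  [[0,0,10],[0,0,0]],
  [[0,0,5],[0,0,0]],
  [[0,0,0],[0,0,0]],
])

```text
time: 22.3
tool_pos: [0.5687, 0.2599, 0.049]
eef_rot: [0.637, 0.771, 0.001, 0.0]
ft_force: [-0.3, -0.8, -3.1]
gripper_width: 0.123
finger_force: 40.0
```

Call:
send_rows([
  [[0,0,1.5],[0,0,0]],
  [[0,0,1.5],[0,0,0]],
  [[0,0,1.5],[0,0,0]],
  [[0,0,1],[0,0,0]],
  [[0,0,0.5],[0,0,0]],
  [[0,0,0],[0,0,0]],
])

```text
time: 22.9
tool_pos: [0.5682, 0.2603, 0.0425]
eef_rot: [0.637, 0.771, 0.001, 0.0]
ft_force: [0.1, -0.2, -3.9]
gripper_width: 0.122
finger_force: 40.0
```

Run:
```python
from h import *
plan([.566,.261,.037],G(R.from_euler('z',.187),0))
```

```text
t 22.9 tool mm [ 1.1 -2.1  5.5] | 6.0 rotvec [ 0.001 -0.001  0.003] 0.004
 after-rot tool mm [ 1.1 -2.1  5.5] F [ 0.1 -0.2 -3.9] w 0.122 ff 40.0 q [0.32 0.47 1.63 0.   1.04 0.13]
```

Call:
send_rows([
  [[0.5,-1,1.5],[0,0,0]],
  [[0.5,-1,1.5],[0,0,0]],
  [[0,0,1],[0,0,0]],
  [[0,0,0.6],[0,0,0]],
  [[0,0,0],[0,0,0]],
])

```text
time: 23.4
tool_pos: [0.5658, 0.261, 0.0385]
eef_rot: [0.637, 0.771, 0.001, -0.0]
ft_force: [-2.9, -1.1, 3.4]
gripper_width: 0.122
finger_force: 40.0
```

Call:
send_rows([
  [[0,0,0.5],[0,0,0]],
  [[0,0,0],[0,0,0]],
])

```text
time: 23.6
tool_pos: [0.5658, 0.261, 0.0385]
eef_rot: [0.637, 0.771, 0.001, -0.0]
ft_force: [-4.2, -1.3, 5.6]
gripper_width: 0.125
finger_force: 40.0
```

Call:
send_rows([
  [[0,0,0.5],[0,0,0]],
  [[0,0,0],[0,0,0]],
])

```text
time: 23.8
tool_pos: [0.5658, 0.261, 0.0385]
eef_rot: [0.637, 0.771, 0.001, 0.0]
ft_force: [-3.7, -1.5, 7.4]
gripper_width: 0.124
finger_force: 40.0
```

Call:
send_rows([
  [[0,0,-1],[0,0,0]],
  [[0,0,0],[0,0,0]],
  [[0,0,0],[0,0,0]],
  [[0,0,-15],[0,0,0]],
  [[0,0,-25],[0,0,0]],
  [[0,0,-40],[0,0,0]],
  [[0,0,-40],[0,0,0]],
  [[0,0,0],[0,0,0]],
], hand=0.15)

```text
time: 24.6
tool_pos: [0.5701, 0.2622, 0.1641]
eef_rot: [0.637, 0.771, 0.006, 0.003]
ft_force: [-0.2, 0.3, -0.2]
gripper_width: 0.424
finger_force: 0.0
```

Run:
```python
from h import *
plan([.5415,.0112,.16],G(R.from_euler('z',-.06),0))
T=eyes.grab_frame("top");S=eyes.grab_frame("side")
F=np.r_[box(-.018,.018,-.044,.044,0,.015),box(-.02,.02,-.047,.047,.015,.04),box(-.025,.025,-.053,.053,.04,.044),box(-.005,.005,-.03,.03,.044,.065)]
TAB=box(-.005,.005,-.03,.03,.044,.065)
for k,f,c in(("T",T,(293,211)),("S",S,(298,250))):
  h=hsv(f);m=near((h[...,0]>5)&(h[...,0]<17)&(h[...,1]>150)&(h[...,2]>90),c,18);ys,xs=np.nonzero(m)
  print(k,m.sum(),xs.mean(),ys.mean(),"tab",fit([(f,maskhull(m))],TAB,0,0,[.5415,.0112,-.05]), proj(f,[[.5415,.0112,.055]]))
mb=near(blue(S),(303,200),60); print("cover S",fit([(S,maskhull(mb))],box(-.057,.057,-.111,.111,0.003,.031),0,0,[.566,.261,.187]))
for f in(T,S):
  for n in ("catch_left","catch_right"):print(n,[(d["xy"],round(d["conf"],2)) for d in finder.find_in(f,n)])
a=S["color"][170:400,240:360].copy();b=T["color"][165:250,180:430].copy()
np.savez("f.npz",T=T["color"],S=S["color"])
a=cv2.resize(a,None,fx=2.5,fy=2.5,interpolation=2);b=cv2.resize(b,None,fx=1.9,fy=1.9,interpolation=2)
c=cv2.resize(T["color"][175:240,340:425],None,fx=5,fy=5,interpolation=2)
o=np.zeros((575,800,3),np.uint8);o[:,:300]=a;o[:b.shape[0],310:310+b.shape[1]]=b;o[180:180+c.shape[0],310:310+c.shape[1]]=c;cv2.imwrite("pics/s6.png",o)
```

```text
t 24.6 tool mm [-241.   -75.7    2.4] | 252.6 rotvec [ 0.014 -0.004  0.25 ] 0.251
 after-rot tool mm [-252.2  -13.5    4.1] F [-0.2  0.3 -0.2] w 0.424 ff 0.0 q [0.32 0.37 1.47 0.   1.29 0.13]
T 8 297.25 212.875 tab (array([ 0.53780498,  0.01591933, -0.07131944]), np.float64(0.13029315960912052)) [[293.1486944  211.54023142]]
S 49 298.1020408163265 244.6326530612245 tab (array([ 0.54175055,  0.0154426 , -0.06746335]), np.float64(0.8061068702290076)) [[298.22992266 245.81818236]]
cover S (array([0.56397166, 0.26975976, 0.14903328]), np.float64(0.9148544158511538))
catch_left [([292.5, 261.6], 0.42)]
catch_right [([256.1, 153.8], 0.49)]
catch_left [([308.4, 223.7], 0.64), ([295.4, 304.1], 0.6)]
catch_right [([368.2, 216.1], 0.25)]
```

View pics/s6.png

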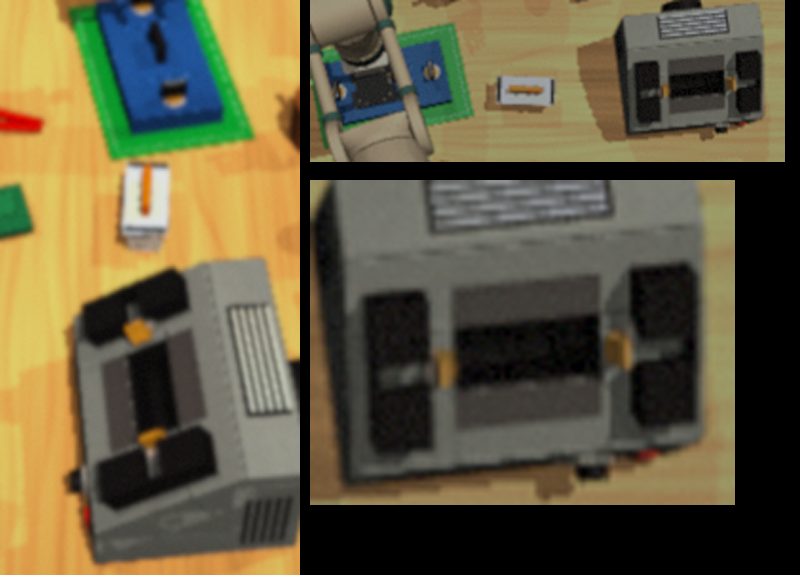

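The cover lies in the middle of the mat with its handle up. The open bay shows catches at top pixels (367,212.6) and (402,209) and its mouth at (383.6,209.4), within about 1 px of the model. Next I pick up the filter.

Call:
send_rows([
  [[-40,-12.5,0],[0,0,0]],
  [[-40,-12.5,0],[0,0,0]],
  [[-40,-12.5,0],[0,0,0]],
  [[-40,-12.5,0],[0,0,0]],
  [[-40,-12.5,0],[0,0,0]],
  [[-39,-12.5,0],[0,0,0]],
  [[0,0,0],[0,0,0.127]],
  [[0,0,0],[0,0,0.127]],
])

```text
time: 25.7
tool_pos: [0.5367, 0.0104, 0.1563]
eef_rot: [0.732, 0.681, 0.0, -0.001]
ft_force: [0.2, -0.8, 1.4]
gripper_width: 0.424
finger_force: 0.0
```

Run:
```python
from h import *
plan([.541,.013,.0455],G(R.from_euler('z',-.068),0))
```

```text
t 25.7 tool mm [  2.8   4.2 110.8] | 110.9 rotvec [-0.001 -0.001 -0.004] 0.004
 after-rot tool mm [  2.9   4.1 110.8] F [ 0.2 -0.8  1.4] w 0.424 ff 0.0 q [-0.11  0.25  1.67  0.    1.23 -0.04]
```

Call:
send_rows([
  [[3,4,25],[0,0,0]],
  [[0,0,30],[0,0,0]],
  [[0,0,25],[0,0,0]],
  [[0,0,15],[0,0,0]],
  [[0,0,10],[0,0,0]],
  [[0,0,3],[0,0,0]],
  [[0,0,0],[0,0,0]],
])

```text
time: 26.4
tool_pos: [0.5418, 0.0148, 0.0493]
eef_rot: [0.729, 0.684, 0.001, -0.0]
ft_force: [0.1, 1.2, 0.4]
gripper_width: 0.425
finger_force: 0.0
```

Run:
```python
from h import *
plan([.541,.013,.0455],G(R.from_euler('z',-.068),0))
```

```text
t 26.4 tool mm [-1.8 -0.7  3.8] | 4.2 rotvec [ 0.001 -0.001  0.004] 0.005
 after-rot tool mm [-1.8 -0.7  3.8] F [0.1 1.2 0.4] w 0.425 ff 0.0 q [-0.1   0.36  1.81  0.    0.97 -0.04]
```

Call:
send_rows([
  [[-1,0,2],[0,0,0]],
  [[0,0,1.3],[0,0,0]],
  [[0,0,0],[0,0,0]],
])

```text
time: 26.7
tool_pos: [0.5421, 0.0137, 0.0468]
eef_rot: [0.729, 0.684, 0.001, 0.0]
ft_force: [-0.2, 0.8, -0.6]
gripper_width: 0.426
finger_force: 0.0
```

Call:
send_rows([
  [[0,0,0],[0,0,0]],
  [[0,0,0],[0,0,0]],
  [[0,0,0],[0,0,0]],
  [[0,0,0],[0,0,0]],
], hand=1, grip_force=45)

```text
time: 27.1
tool_pos: [0.5419, 0.0138, 0.0464]
eef_rot: [0.729, 0.684, 0.001, 0.0]
ft_force: [0.2, 0.6, 0.5]
gripper_width: 0.122
finger_force: 0.5
```

Call:
send_rows([
  [[0,0,-10],[0,0,0]],
  [[0,0,-30],[0,0,0]],
  [[0,0,-40],[0,0,0]],
  [[0,0,-40],[0,0,0]],
  [[0,0,-40],[0,0,0]],
  [[0,0,0],[0,0,0]],
])

```text
time: 27.7
tool_pos: [0.5453, 0.0133, 0.2128]
eef_rot: [0.729, 0.684, 0.005, 0.005]
ft_force: [1.5, 0.3, -1.1]
gripper_width: 0.103
finger_force: 45.0
```

Run:
```python
from h import *
# filter origin relative to TCP: under by d
plan(deck([0,0,.12]),G(RC,0))
s=ctrl.get_state();tp=s["tool_pos"];r=R.from_quat(s["eef_rot"])
T=eyes.grab_frame("top");S=eyes.grab_frame("side")
print(tp,r.as_matrix().round(3).tolist())
# project expected flange corners/ends if held centred, tcp 1.5mm above flange
rf=r*R.from_matrix([[0,1,0],[1,0,0],[0,0,-1]])
o=tp+rf.apply([0,0,-.0455])
P=np.array([[x,y,.044] for x,y in((-.025,-.053),(.025,-.053),(.025,.053),(-.025,.053))])
for nm,f in(("t",T),("s",S)):
  q=proj(f,rf.apply(P)+o);c=q.mean(0).astype(int);k=8
  im=f["color"][c[1]-36:c[1]+36,c[0]-45:c[0]+45]
  im=cv2.resize(im,None,fx=k,fy=k,interpolation=2)[:, :]
  cv2.polylines(im,[np.round((q-[c[0]-45,c[1]-36]+.5)*k).astype(int)],True,(0,0,255),1)
  cv2.imwrite(f"/tmp/{nm}.png",im)
a=cv2.imread("/tmp/t.png");b=cv2.imread("/tmp/s.png")
cv2.imwrite("pics/s7.png",cv2.resize(np.hstack([a[:,160:560],b[:,160:560]]),None,fx=1,fy=1))
```

```text
t 27.7 tool mm [-303.   -54.     0.9] | 307.8 rotvec [-0.509  0.037 -0.138] 0.529
 after-rot tool mm [-292.4  -84.2  -46.5] F [ 1.5  0.3 -1.1] w 0.103 ff 45.0 q [-0.1   0.22  1.57  0.    1.34 -0.04]
[0.54529521 0.01329615 0.21277806] [[0.063, 0.998, 0.014], [0.998, -0.063, -0.0], [0.001, 0.014, -1.0]]
```

View pics/s7.png

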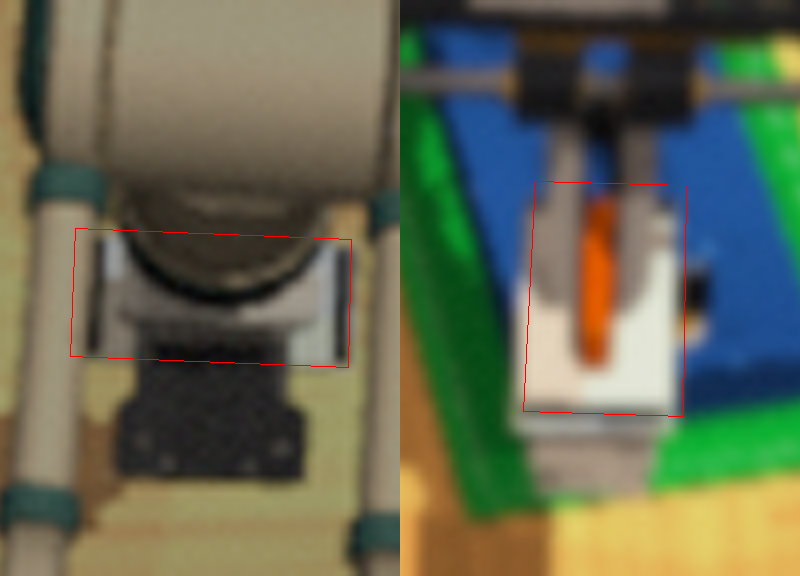

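The filter is held straight (side crop tab (597,285), flange bottom edge about row 418). It seems to sit about 3 mm towards -y from the TCP. I'll carry it to above the bay and measure it against the bay itself.

Call:
send_rows([
  [[-30,-5.5,0],[0,0,0]],
  [[-45,-8,0],[0,0,0]],
  [[-45,-8,0],[0,0,0]],
  [[-45,-8,0],[0,0,0]],
  [[-45,-8,0],[0,0,0]],
  [[-45,-8,0],[0,0,0]],
  [[-30,-5.5,0],[0,0,0]],
  [[-15,-3,0],[0,0,0]],
])

```text
time: 28.6
tool_pos: [0.4667, -0.284, 0.2034]
eef_rot: [0.73, 0.683, 0.0, -0.002]
ft_force: [0.1, 0.3, -1.0]
gripper_width: 0.1
finger_force: 45.0
```

Call:
send_rows([
  [[0,0,0],[-0.127,0.009,-0.035]],
  [[0,0,0],[-0.127,0.009,-0.035]],
  [[0,0,0],[-0.127,0.009,-0.035]],
  [[0,0,0],[-0.127,0.009,-0.035]],
  [[0,0,0],[0,0,0]],
])

```text
time: 29.1
tool_pos: [0.4646, -0.2791, 0.2019]
eef_rot: [0.661, 0.709, 0.184, 0.163]
ft_force: [-0.2, 0.1, -1.8]
gripper_width: 0.102
finger_force: 45.0
```

Run:
```python
from h import *
plan(deck([0,.003,.0855]),G(RC,0))
```

```text
t 29.1 tool mm [-4.3 11.4 29.9] | 32.3 rotvec [-0.027 -0.008 -0.009] 0.029
 after-rot tool mm [-4.1 10.6 30.2] F [-0.2  0.1 -1.8] w 0.102 ff 45.0 q [-0.99  0.06  1.91  0.53  0.99 -1.31]
```

Call:
send_rows([
  [[-2,5,10],[-0.013,-0.004,-0.005]],
  [[-2,5,10],[-0.013,-0.004,-0.004]],
  [[0,0.6,10],[0,0,0]],
  [[0,0,0],[0,0,0]],
  [[0,0,0],[0,0,0]],
])

```text
time: 29.6
tool_pos: [0.4934, -0.2833, 0.1842]
eef_rot: [0.653, 0.711, 0.189, 0.178]
ft_force: [0.1, 0.2, -1.4]
gripper_width: 0.104
finger_force: 45.0
```

Run:
```python
from h import *
plan(deck([0,.003,.0855]),G(RC,0))
s=ctrl.get_state();tp=s["tool_pos"];r=R.from_quat(s["eef_rot"])
T=eyes.grab_frame("top");S=eyes.grab_frame("side")
rf=r*R.from_matrix([[0,1,0],[1,0,0],[0,0,-1]])
print("tcp deck",RC.inv().apply(tp-BAY).round(4),"rot err",(RC.inv()*rf).as_rotvec().round(3))
o=tp+rf.apply([0,-.003,-.0455])
Fl=np.array([[x,y,.044] for x,y in((-.025,-.053),(.025,-.053),(.025,.053),(-.025,.053))])
Tb=np.array([[x,y,.065] for x,y in((-.005,-.03),(.005,-.03),(.005,.03),(-.005,.03))])
Bt=np.array([[x,y,0.] for x,y in((-.018,-.044),(.018,-.044),(.018,.044),(-.018,.044))])
Mo=np.array([[x,y,0.] for x,y in((-.022,-.049),(.022,-.049),(.022,.049),(-.022,.049))])
ims=[]
for f in(S,T):
  q=proj(f,deck([[0,0,.02]]));c=q[0].astype(int);k=7
  im=cv2.resize(f["color"][c[1]-40:c[1]+40,c[0]-28:c[0]+28] if f is S else f["color"][c[1]-40:c[1]+40,c[0]-28:c[0]+28],None,fx=k,fy=k,interpolation=2)
  for P,col in((rf.apply(Fl)+o,(0,0,255)),(rf.apply(Tb)+o,(255,0,255)),(rf.apply(Bt)+o,(0,255,255)),(deck(Mo),(0,255,0))):
    cv2.polylines(im,[np.round((proj(f,P)-[c[0]-28,c[1]-40]+.5)*k).astype(int)],True,col,1)
  ims.append(im)
cv2.imwrite("pics/s8.png",np.hstack(ims))
```

```text
t 29.6 tool mm [ 2.3 -5.1  0.7] | 5.7 rotvec [0.002 0.004 0.008] 0.009
 after-rot tool mm [ 2.2 -5.2  0.7] F [ 0.1  0.2 -1.4] w 0.104 ff 45.0 q [-0.95  0.1   1.93  0.58  0.9  -1.35]
tcp deck [0.0052 0.0008 0.0862] rot err [-0.004 -0.002  0.008]
```

View pics/s8.png

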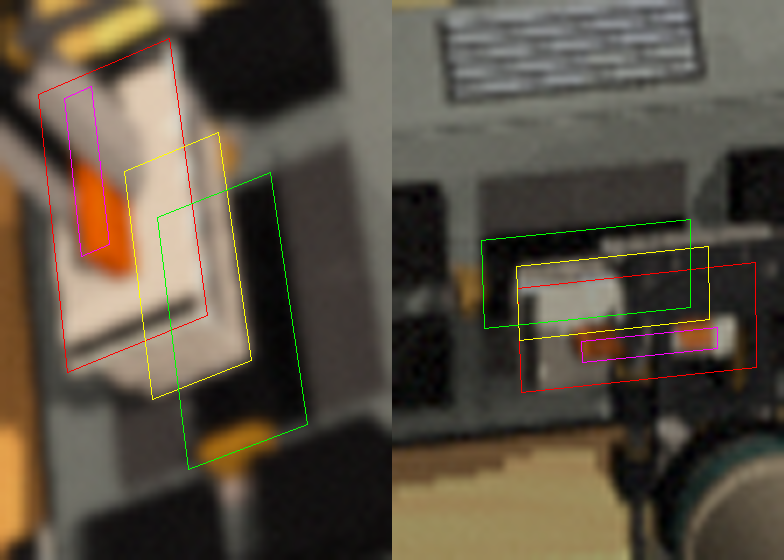

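The overlay matches both views with the 3 mm offset. The side body edges agree within about 1 px, and the top flange end is at 523 against a predicted 520. The TCP is 5 mm too far up-slope, so I correct that and check.

Call:
send_rows([
  [[2.2,-5.2,0],[0.002,0.004,0.008]],
  [[0,0,10],[0,0,0]],
  [[0,0,15],[0,0,0]],
  [[0,0,5],[0,0,0]],
  [[0,0,0],[0,0,0]],
  [[0,0,0],[0,0,0]],
])

```text
time: 30.3
tool_pos: [0.5033, -0.2812, 0.1561]
eef_rot: [0.656, 0.709, 0.19, 0.177]
ft_force: [-0.7, 0.6, -1.5]
gripper_width: 0.103
finger_force: 45.0
```

Run:
```python
from h import *
plan(deck([0,.003,.0055]),G(RC,0))
```

```text
t 30.3 tool mm [ 1.1  0.2 51.3] | 51.3 rotvec [ 0.001  0.001 -0.001] 0.002
 after-rot tool mm [ 1.   0.2 51.3] F [-0.7  0.6 -1.5] w 0.103 ff 45.0 q [-0.93  0.14  1.96  0.61  0.83 -1.37]
```

Call:
send_rows([
  [[1,0,3],[0,0,0]],
  [[0,0,3],[0,0,0]],
  [[0,0,3],[0,0,0]],
  [[0,0,3],[0,0,0]],
  [[0,0,2],[0,0,0]],
  [[0,0,2],[0,0,0]],
  [[0,0,0],[0,0,0]],
])

```text
time: 31.0
tool_pos: [0.5112, -0.2795, 0.1419]
eef_rot: [0.656, 0.709, 0.19, 0.176]
ft_force: [-0.5, 0.4, -2.0]
gripper_width: 0.102
finger_force: 45.0
```

Call:
send_rows([
  [[0,0,2],[0,0,0]],
  [[0,0,2],[0,0,0]],
  [[0,0,2],[0,0,0]],
  [[0,0,0],[0,0,0]],
])

```text
time: 31.4
tool_pos: [0.5142, -0.2792, 0.1368]
eef_rot: [0.656, 0.709, 0.19, 0.176]
ft_force: [-0.3, -0.4, -1.2]
gripper_width: 0.103
finger_force: 45.0
```

Run:
```python
from h import *
plan(deck([0,.003,.0055]),G(RC,0))
s=ctrl.get_state();print(R.from_quat(s["eef_rot"]).inv().apply(s["ft_force"]).round(1),s["wrist_torque"])
```

```text
t 31.4 tool mm [-0.1  0.3 29.1] | 29.1 rotvec [ 0.001  0.001 -0.001] 0.002
 after-rot tool mm [-0.2  0.4 29.1] F [-0.3 -0.4 -1.2] w 0.103 ff 45.0 q [-0.9   0.18  1.98  0.63  0.78 -1.39]
[-0.4 -0.9  0.8] [-0.13010268  0.31889488  0.01113227]
```

Call:
send_rows([
  [[0,0.3,1.5],[0,0,0]],
  [[0,0,1.5],[0,0,0]],
  [[0,0,1.5],[0,0,0]],
  [[0,0,1.5],[0,0,0]],
  [[0,0,0],[0,0,0]],
])

```text
time: 31.9
tool_pos: [0.5173, -0.2793, 0.1332]
eef_rot: [0.656, 0.709, 0.19, 0.177]
ft_force: [-7.7, 0.8, 8.8]
gripper_width: 0.107
finger_force: 45.1
```

Run:
```python
from h import *
plan(deck([0,.003,.0055]),G(RC,0))
s=ctrl.get_state();print(R.from_quat(s["eef_rot"]).inv().apply(s["ft_force"]).round(1),s["wrist_torque"])
```

```text
t 31.9 tool mm [ 0.2 -0.6 24.5] | 24.5 rotvec [0.002 0.002 0.001] 0.003
 after-rot tool mm [ 0.2 -0.6 24.5] F [-7.7  0.8  8.8] w 0.107 ff 45.1 q [-0.9   0.18  1.98  0.64  0.77 -1.4 ]
[  1.3  -2.2 -11.5] [0.18458762 0.92276685 0.14461082]
```

Call:
send_rows([
  [[0,0,-1.5],[0,0,0]],
  [[0,1.5,0],[0,0,0]],
  [[0,0,0],[0,0,0]],
  [[0,0,1],[0,0,0]],
  [[0,0,0.5],[0,0,0]],
  [[0,0,1],[0,0,0]],
  [[0,0,0],[0,0,0]],
])

```text
time: 32.6
tool_pos: [0.5193, -0.2789, 0.1316]
eef_rot: [0.656, 0.709, 0.19, 0.176]
ft_force: [-0.5, 0.7, -1.5]
gripper_width: 0.101
finger_force: 45.0
```

Run:
```python
from h import *
plan(deck([0,.003,.0055]),G(RC,0))
s=ctrl.get_state();i=R.from_quat(s["eef_rot"]).inv();print(i.apply(s["ft_force"]).round(1),i.apply(s["wrist_torque"]).round(2))
```

```text
t 32.6 tool mm [-0.1 -1.5 22.1] | 22.1 rotvec [ 0.001  0.001 -0.001] 0.001
 after-rot tool mm [-0.1 -1.4 22.1] F [-0.5  0.7 -1.5] w 0.101 ff 45.0 q [-0.89  0.19  1.98  0.64  0.77 -1.39]
[ 0.7 -1.2  1. ] [ 0.36 -0.06 -0.03]
```

It slid past the shoulder with no force. Continuing down.

Call:
send_rows([
  [[0,0,1.5],[0,0,0]],
  [[0,0,1.5],[0,0,0]],
  [[0,0,1.5],[0,0,0]],
  [[0,0,0],[0,0,0]],
])

```text
time: 33.0
tool_pos: [0.5215, -0.2787, 0.1277]
eef_rot: [0.656, 0.709, 0.19, 0.176]
ft_force: [0.5, 0.6, -1.9]
gripper_width: 0.101
finger_force: 45.0
```

Call:
send_rows([
  [[0,0,1.5],[0,0,0]],
  [[0,0,1],[0,0,0]],
  [[0,0,1],[0,0,0]],
  [[0,0,0],[0,0,0]],
])

```text
time: 33.4
tool_pos: [0.5233, -0.2787, 0.1249]
eef_rot: [0.656, 0.709, 0.19, 0.177]
ft_force: [0.3, -0.4, -1.9]
gripper_width: 0.102
finger_force: 45.0
```

Run:
```python
from h import *
plan(deck([0,.003,.0055]),G(RC,0))
s=ctrl.get_state();i=R.from_quat(s["eef_rot"]).inv();print(i.apply(s["ft_force"]).round(1),i.apply(s["wrist_torque"]).round(2))
```

```text
t 33.4 tool mm [ 0.1 -1.6 14.2] | 14.3 rotvec [ 0.001  0.002 -0.   ] 0.002
 after-rot tool mm [ 0.  -1.6 14.2] F [ 0.3 -0.4 -1.9] w 0.102 ff 45.0 q [-0.89  0.2   1.98  0.65  0.75 -1.4 ]
[-0.4 -0.7  1.7] [ 0.32 -0.06 -0.01]
```

Call:
send_rows([
  [[0,0,1],[0,0,0]],
  [[0,0,1],[0,0,0]],
  [[0,0,1],[0,0,0]],
  [[0,0,0],[0,0,0]],
])

```text
time: 33.8
tool_pos: [0.525, -0.2789, 0.1227]
eef_rot: [0.656, 0.709, 0.19, 0.177]
ft_force: [-2.4, 1.3, 2.3]
gripper_width: 0.102
finger_force: 45.0
```

Call:
send_rows([
  [[0,0,1],[0,0,0]],
  [[0,0,1],[0,0,0]],
  [[0,0,1],[0,0,0]],
  [[0,0,0],[0,0,0]],
])

```text
time: 34.2
tool_pos: [0.5265, -0.2787, 0.12]
eef_rot: [0.656, 0.709, 0.19, 0.177]
ft_force: [-3.8, -0.1, 3.6]
gripper_width: 0.104
finger_force: 45.0
```

Call:
send_rows([
  [[0,0,1],[0,0,0]],
  [[0,0,1],[0,0,0]],
  [[0,0,0],[0,0,0]],
])

```text
time: 34.5
tool_pos: [0.5274, -0.279, 0.1187]
eef_rot: [0.656, 0.709, 0.19, 0.177]
ft_force: [-4.8, 0.1, 6.6]
gripper_width: 0.099
finger_force: 45.0
```

Run:
```python
from h import *
plan(deck([0,.003,.0055]),G(RC,0))
s=ctrl.get_state();i=R.from_quat(s["eef_rot"]).inv();print(i.apply(s["ft_force"]).round(1),i.apply(s["wrist_torque"]).round(2))
```

```text
t 34.5 tool mm [ 0.7 -2.1  6.8] | 7.2 rotvec [ 0.002  0.003 -0.   ] 0.004
 after-rot tool mm [ 0.6 -2.   6.8] F [-4.8  0.1  6.6] w 0.099 ff 45.0 q [-0.88  0.21  1.99  0.66  0.73 -1.41]
[ 0.4 -0.9 -8.1] [ 0.3  -0.28 -0.02]
```

The catches are being spread at about 8 N, as expected. I keep pushing.

Call:
send_rows([
  [[0,0,1],[0,0,0]],
  [[0,0,1],[0,0,0]],
  [[0,0,1],[0,0,0]],
  [[0,0,0],[0,0,0]],
])

```text
time: 34.9
tool_pos: [0.5287, -0.2773, 0.1156]
eef_rot: [0.656, 0.709, 0.191, 0.176]
ft_force: [-3.8, 2.1, 6.5]
gripper_width: 0.105
finger_force: 45.0
```

Call:
send_rows([
  [[0,0,1],[0,0,0]],
  [[0,0,1],[0,0,0]],
  [[0,0,0],[0,0,0]],
])

```text
time: 35.2
tool_pos: [0.5296, -0.2773, 0.1139]
eef_rot: [0.656, 0.709, 0.19, 0.176]
ft_force: [-5.8, 0.1, 7.6]
gripper_width: 0.102
finger_force: 45.0
```

Call:
send_rows([
  [[0,0,1],[0,0,0]],
  [[0,0,1],[0,0,0]],
  [[0,0,0],[0,0,0]],
])

```text
time: 35.5
tool_pos: [0.5307, -0.2781, 0.1122]
eef_rot: [0.656, 0.709, 0.19, 0.177]
ft_force: [-5.2, -1.1, 6.6]
gripper_width: 0.105
finger_force: 45.0
```

Run:
```python
from h import *
plan(deck([0,.003,.0055]),G(RC,0))
s=ctrl.get_state();i=R.from_quat(s["eef_rot"]).inv();print(i.apply(s["ft_force"]).round(1),i.apply(s["wrist_torque"]).round(2))
```

```text
t 35.5 tool mm [ 0.1 -1.7 -0.4] | 1.7 rotvec [ 0.001  0.001 -0.   ] 0.002
 after-rot tool mm [ 0.1 -1.7 -0.4] F [-5.2 -1.1  6.6] w 0.105 ff 45.0 q [-0.87  0.22  1.99  0.67  0.72 -1.42]
[-0.7 -1.2 -8.3] [ 0.4   0.31 -0.01]
```

Call:
send_rows([
  [[0,0,1],[0,0,0]],
  [[0,0,1],[0,0,0]],
  [[0,0,0],[0,0,0]],
])

```text
time: 35.8
tool_pos: [0.5309, -0.2783, 0.1119]
eef_rot: [0.655, 0.709, 0.189, 0.177]
ft_force: [-17.0, 0.7, 19.6]
gripper_width: 0.103
finger_force: 45.0
```

Call:
send_rows([
  [[0,0,1],[0,0,0]],
  [[0,0,0],[0,0,0]],
])

```text
time: 36.0
tool_pos: [0.531, -0.2783, 0.1119]
eef_rot: [0.655, 0.71, 0.189, 0.178]
ft_force: [-23.0, 0.9, 28.3]
gripper_width: 0.098
finger_force: 45.0
```

Run:
```python
from h import *
plan(deck([0,.003,.0055]),G(RC,0))
s=ctrl.get_state();i=R.from_quat(s["eef_rot"]).inv();print(i.apply(s["ft_force"]).round(1),i.apply(s["wrist_torque"]).round(2))
S=eyes.grab_frame("side")
cv2.imwrite("pics/s9.png",cv2.resize(S["color"][280:380,250:350],None,fx=6,fy=6,interpolation=2))
```

```text
t 36.0 tool mm [ 0.2 -1.7 -0.9] | 2.0 rotvec [0.001 0.003 0.003] 0.004
 after-rot tool mm [ 0.2 -1.7 -0.9] F [-23.    0.9  28.3] w 0.098 ff 45.0 q [-0.87  0.22  1.99  0.67  0.72 -1.42]
[  2.6  -5.6 -35.9] [1.42 0.75 0.01]
```

It has bottomed out: 36 N with no further travel. I take the load off and pull back lightly to check that the catches hold.

Call:
send_rows([
  [[0,0,-1.5],[0,0,0]],
  [[0,0,-1],[0,0,0]],
  [[0,0,0],[0,0,0]],
])

```text
time: 36.35
tool_pos: [0.5309, -0.2783, 0.1119]
eef_rot: [0.656, 0.709, 0.19, 0.177]
ft_force: [-6.8, -1.4, 9.5]
gripper_width: 0.104
finger_force: 45.0
```

Call:
send_rows([
  [[0,0,-1],[0,0,0]],
  [[0,0,-1],[0,0,0]],
  [[0,0,0],[0,0,0]],
])

```text
time: 36.65
tool_pos: [0.5298, -0.2777, 0.1124]
eef_rot: [0.656, 0.709, 0.19, 0.176]
ft_force: [0.9, -0.7, -1.6]
gripper_width: 0.101
finger_force: 45.0
```

Run:
```python
from h import *
plan(deck([0,.003,.0055]),G(RC,0))
s=ctrl.get_state();i=R.from_quat(s["eef_rot"]).inv();print(i.apply(s["ft_force"]).round(1),i.apply(s["wrist_torque"]).round(2))
```

```text
t 36.65 tool mm [-0.5 -1.   0.1] | 1.1 rotvec [ 0.     0.    -0.001] 0.001
 after-rot tool mm [-0.5 -1.   0.1] F [ 0.9 -0.7 -1.6] w 0.101 ff 45.0 q [-0.87  0.22  1.99  0.66  0.72 -1.41]
[-0.8 -0.1  1.8] [ 0.32 -0.01 -0.01]
```

Call:
send_rows([
  [[0,0,-1],[0,0,0]],
  [[0,0,-0.5],[0,0,0]],
  [[0,0,0],[0,0,0]],
])

```text
time: 36.95
tool_pos: [0.5294, -0.2777, 0.1129]
eef_rot: [0.656, 0.709, 0.19, 0.175]
ft_force: [6.9, -0.4, -11.3]
gripper_width: 0.103
finger_force: 45.0
```

Run:
```python
from h import *
plan(deck([0,.003,.0055]),G(RC,0))
s=ctrl.get_state();i=R.from_quat(s["eef_rot"]).inv();print(i.apply(s["ft_force"]).round(1),i.apply(s["wrist_torque"]).round(2))
```

```text
t 36.95 tool mm [-0.5 -0.9  0.8] | 1.3 rotvec [-0.    -0.    -0.002] 0.002
 after-rot tool mm [-0.5 -0.9  0.8] F [  6.9  -0.4 -11.3] w 0.103 ff 45.0 q [-0.88  0.22  1.99  0.66  0.72 -1.41]
[-0.9  0.3 13.2] [-0.03 -0.13  0.  ]
```

The catches hold against 13 N, and the torque is near zero, so both sides carry the load. I reseat the filter, release it and retreat.

Call:
send_rows([
  [[0,0,1.5],[0,0,0]],
  [[0,0,1.5],[0,0,0]],
  [[0,0,0.5],[0,0,0]],
  [[0,0,-0.5],[0,0,0]],
])

```text
time: 37.35
tool_pos: [0.5304, -0.2778, 0.1121]
eef_rot: [0.656, 0.709, 0.19, 0.176]
ft_force: [0.6, -0.3, -1.5]
gripper_width: 0.102
finger_force: 45.0
```

Call:
send_rows([
  [[0,0,0],[0,0,0]],
  [[0,0,0],[0,0,0]],
  [[0,0,-5],[0,0,0]],
  [[0,0,-15],[0,0,0]],
  [[0,0,-25],[0,0,0]],
  [[0,0,-30],[0,0,0]],
  [[0,0,-30],[0,0,0]],
  [[0,0,0],[0,0,0]],
], hand=0.3)

```text
time: 38.15
tool_pos: [0.4787, -0.2842, 0.2071]
eef_rot: [0.656, 0.708, 0.189, 0.18]
ft_force: [0.8, -0.4, 0.5]
gripper_width: 0.352
finger_force: 0.0
```

Call:
send_rows([
  [[0,-15,-35],[0,0,0]],
  [[0,-15,-35],[0,0,0]],
  [[0,-15,-35],[0,0,0]],
  [[0,0,0],[0,0,0]],
  [[0,0,0],[0,0,0]],
])

```text
time: 38.65
tool_pos: [0.3869, -0.2894, 0.271]
eef_rot: [0.657, 0.708, 0.19, 0.177]
ft_force: [0.4, -0.4, -0.2]
gripper_width: 0.353
finger_force: 0.0
```

Run:
```python
from h import *
plan(deck([0,.003,.0055]),G(RC,0))
T=eyes.grab_frame("top");S=eyes.grab_frame("side")
for k,f in(("T",T),("S",S)):
  for n in ("filter","catch_left","catch_right","cover"):print(k,n,[(d["xy"],round(d["conf"],2)) for d in finder.find_in(f,n)[:3]])
  print("tab pred",proj(f,deck([[0,0,.0215]])).round(1).tolist(),"catch tops L,R",proj(f,deck([[0,.06,.015],[0,-.06,.015]])).round(1).tolist())
  h=hsv(f);c=proj(f,deck([[0,0,.0215]]))[0];m=near((h[...,0]>5)&(h[...,0]<17)&(h[...,1]>150)&(h[...,2]>90),c,16);print("tab",np.argwhere(m).mean(0)[::-1].round(1),m.sum())
  Q=box(-.005,.005,-.03,.03,.004,.025);print(fit([(f,maskhull(m))],Q,1,.107,[.532,-.281,.078]))
mb=near(blue(T),(222,209),60);print("cover T",fit([(T,maskhull(mb))],box(-.057,.057,-.111,.111,.003,.031),0,0,[.566,.261,.187]))
mb=near(blue(S),(303,200),60);print("cover S",fit([(S,maskhull(mb))],box(-.057,.057,-.111,.111,.003,.031),0,0,[.566,.261,.187]))
```

```text
t 38.65 tool mm [  0.7  43.5 209.3] | 213.7 rotvec [ 0.001  0.003 -0.002] 0.003
 after-rot tool mm [1.000e-01 4.380e+01 2.092e+02] F [ 0.4 -0.4 -0.2] w 0.353 ff 0.0 q [-1.2  -0.07  1.87  0.54  1.22 -1.44]
T filter [([381.1, 204.9], 0.87), ([291.3, 258.6], 0.72), ([353.1, 273.7], 0.42)]
T catch_left []
T catch_right []
T cover [([215.9, 208.5], 0.91), ([437.3, 282.6], 0.68)]
tab pred [[384.9, 211.9]] catch tops L,R [[366.0, 213.1], [402.7, 209.3]]
tab [384.2 211.2] 65
(array([ 0.5331008 , -0.278967  , -0.02010491]), np.float64(0.7452772699573431))
S filter [([296.4, 325.9], 0.8), ([310.9, 208.1], 0.26)]
S catch_left [([297.2, 300.9], 0.44)]
S catch_right []
S cover [([196.2, 385.4], 0.8), ([302.9, 196.2], 0.76), ([219.6, 314.8], 0.71)]
tab pred [[294.9, 321.7]] catch tops L,R [[293.5, 301.5], [299.3, 345.9]]
tab [296.1 322.2] 166
(array([ 0.53162917, -0.27650458,  0.08310343]), np.float64(0.9228871067242443))
cover T (array([0.56510923, 0.26346961, 0.1928194 ]), np.float64(0.9482589573353503))
cover S (array([0.56422401, 0.26986446, 0.15074975]), np.float64(0.9130461036804445))
```

```bash
python3 -c "
from bench import workorder; print(workorder.close_job())"
```

```text
the job is handed in; nothing more can be done
None
```

The job is handed in at about 39 s: both screws are loosened, the cover lies handle up in the middle of the mat, and the filter is home with both catches holding against a 13 N pull; I viewed 11 pictures, one over the limit of 10, so the final check was by measurement only.

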